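# Put the socket away in the case with the flush sliding cover

### The arm

A 7-joint arm with a two-finger parallel gripper is mounted at the origin on the work surface. World frame = base frame: x ahead of the robot, y to its left, z up, the work surface at z = 0. Lengths are in m, angles in rad, forces in N, time in s.
With the tool pointing down it reaches from about 0.35 to 0.775 m from the base axis. Payload 3.1 kg.
Tool frame: the origin (TCP) lies between the finger pads; the fingertips stand 17 mm ahead of it and the grasp point (between the pads) lies 2 mm behind it; x points along the fingers, y is the direction in which the jaws open and shut, and the axes are right-handed (so a half turn about x gives the same grasp; the last joint's range is limited). The gripper opens to 85 mm and grips with 20 to 120 N. Pads are 22 mm wide; open, the fingers measure 114 mm over their backs; the gripper's body (76 mm by 85 mm) begins 54 mm behind the grasp point. The pads swing forward as they close: fully open they stand 13 mm farther back than shut.
Start: joints at [-1.392, 0.311, 0.014, 1.512, -0.004, 1.319, -0.027], TCP at [0.12, 0.537, 0.248] pointing down, gripper open.
Joint ranges: [-2.7, 2.7], [-0.3, 1.91], [-1.27, 1.3], [0.12, 2.57], [-1.44, 4.58], [0.2, 2.03], [-3.05, 3.05]. Speed limits (rad/s): [2.79, 2.79, 3.14, 3.14, 3.14, 3.14, 3.14].

### API

Orientations are given as [roll, pitch, yaw] about the fixed x, y, z axes, in that order (R = Rz(yaw) Ry(pitch) Rx(roll)).
In Python, from cell import sensors, imaging, workorder gives the robot as it stands. The module is installed in compiled form; this text tells all that it offers.
- The arm moves only by the tool apply_moves, never from a script. Its argument "targets" is a list of rows, each a list of 7 numbers: the shift along the tool's x, y, z in units of 40 mm (1.0 is 40 mm), then the turn, a rotation vector about the tool's x, y, z in units of 6 degrees (1.0 is 6 degrees), then the opening, from 0 (shut) to 1 (fully open). A call has 1 to 20 rows; each row is the pose to reach, as a shift and turn from the pose measured when the call began, along the tool's axes at that moment; what a row does not reach only later rows make up. A row lasts 1/12 s, in which the tool goes at most 41.7 mm and 7.16 degrees, less where a joint would pass 70% of its speed; a pose out of reach is approached as far as the arm can. A call with a gripper value outside its range is refused whole. The fingers move at their own pace and stop on an object; "force" is the grip in N (left out, the last holds). Time passes only in rows, so rows that repeat a pose let the fingers close. It gives the time, the measured TCP pose, the force and the opening at its end, in the units of the state.
- sensors.get_state(): the state, without advancing time (a new reading comes with each control period).
- imaging.snapshot(name): name is "scene" or "top" or "wrist"; returns the picture (400x640x3 uint8, red, green, blue); there is no depth.
- imaging.calibration(name): a dict with "mtx" (3x3 intrinsics, pixels), "k1" (the pictures are not rectified: a ray, as slopes to the right and down, at radius r is drawn at 1 + k1 r^2 times it, then the intrinsics apply), "rvec" (rotation vector, rad) and "tvec" (3), from world to camera coordinates, as OpenCV has them; the wrist camera has in their place "hand_eye" (4x4, takes a point from camera to tool coordinates, whose origin is the TCP and whose axes are the tool frame's). Camera axes: x right, y down, z forward; pixel columns grow to the right and rows downward; lengths in m; the calibration is good to about 2 mm. A picture is of the moment at which its call begins: read the wrist's pose just before it. calibration takes no time and is no camera call.
- workorder.hand_in(): hands the job in, once; it reports no verdict.
Trained networks look in the newest picture that a camera, given by its name, has taken for a name from the list of things; names that differ only in an ending like _2 or _b are one class to them, and where a whole thing is asked for, a point or a joint stands for the part that bears it (a point fixed in the world has none). Each returns a list of dicts, best first, with "conf" (0 to 1); they miss things now and then, are a little off and sometimes report something else, mostly with a low value. They report only what shows in the picture. A call takes as long as a camera call.
- imaging.recognise(name, camera): "position" ([x, y, z] in m, in world coordinates, good to about 4 mm: the middle of the surface that is visible of it).
The state is a dict: "time_s": time; "qpos": joint angles; "qd": joint speeds; "effort": joint torques, N m; "ee_pos": TCP position; "ee_rot": TCP orientation; "force": force on the tool from outside, world axes, zero at the start; "torque": the same for the moment, N m; "grip_width": opening from 0.0 (shut) to 1.0 (fully open).
Only numpy, scipy, OpenCV 4.12 (cv2) and the standard library are available. Lean on these libraries where they do the work, as an engineer would, in place of code of your own. Each camera call takes 0.05 s, during which the arm holds its last target. There are 200 camera calls.

### The job

Slide the cover of the grey socket case open, stand the short socket upright inside the well, let go of it, and slide the cover fully shut again. The cover has no handle: press a closed fingertip on it and drag it, firmly enough not to slip but with never more than 18 N, as the sheet is thin. Leave the tall socket, the screw jar and the wrench where they are.

Things in the scene. Friction and masses are not known exactly. Their poses are not given: they have to be found in the camera images.
- case: Grey steel case fixed to the bench, 100 mm (its x) by 275 mm (its y, -113 to +162), 60 mm high at its rims. Origin on the bench, z up; yaw varies. The cover runs along its y between side rims. A fixed hood, its top 10 mm above the rims, spans y +55 to +162; the cover's tail runs under it and cannot be reached. The well lies below the cover, y -97 to 0, x -32 to +32.
- well (a point): Centre of the flat floor of the well, 16 mm above the bench. The well is 97 mm along the case's y, 64 mm along its x and 40 mm deep up to the underside of the shut cover (44 mm to the rims). The axes are the case's. When the cover is fully open the whole well is open from above.
- cover: Aluminium plate, 70 mm wide, 4 mm thick; shut, its top is level with the rims, 60 mm up. Axes as the case's; origin at its underside, 100 mm (+y) from its free edge. Sliding takes about 6 N; a press of 12 N grips even at low friction, under 9 N may slip, 18 N is the limit. Sprung, about 10 N per mm. Opening, it rises 5 to 7 mm in all and sinks again as it shuts: keep the force, not the height.
- cover_press (a point): A point on the cover's top surface, in the middle of its width, 22 mm behind its free edge: a good place to press, for opening and for closing. It moves with the cover. When the cover is fully open it stands 33 mm from the edge of the hood.
- slide (a joint): How far the cover is open, in m: 0 = fully shut (free edge against the end rim), 0.100 = fully open (free edge at the well's end). It grows as the cover moves along the case's +y, under the hood; there are stops at both ends and it stays where it is left.
- socket_mid (a point): Centre of the short socket to be put away: bright steel cylinder, 26 mm diameter, 34 mm tall, about 0.09 kg, with a dark band and a dark recess in its top, standing upright on the bench; this point is 17 mm above its foot, z along its axis.
- deep_socket: The tall socket (leave alone): the same diameter, 26 mm, but 68 mm tall. Origin at its foot.
- screw_jar: Clear screw jar with metal lid (leave alone), 48 mm diameter, 60 mm tall. Origin at its foot.
- wrench: Steel wrench lying on the bench (leave alone), off to the left of the case. Origin under it.

How it is judged:
On the way, in this order (a step that is already met when the one before it is completed fails the run):
1. the cover has been slid open by more than 55 mm (value of joint slide above 0.055 m), for 0.2 s.
2. the short socket stands upright on the floor of the well, let go (z of socket_mid in the frame of well between 0.012 and 0.021 m and horizontal distance between socket_mid and well below 0.045 m and angle between socket_mid's own z axis and vertical below 0.2 rad and contact force between socket and the fingers below 0.1 N), for 0.2 s.
At the end, for the whole second after the job is handed in: The cover is fully shut (open by less than 4 mm) with the short socket standing upright (within about 11 degrees) on the floor of the well beneath it (value of joint slide below 0.004 m and z of socket_mid in the frame of well between 0.012 and 0.021 m and horizontal distance between socket_mid and well below 0.045 m and angle between socket_mid's own z axis and vertical below 0.2 rad); the robot touches nothing.
It fails at once if the cover is loaded with more than 18 N (contact force between cover and anything else above 18 N).
It fails at once if the tall socket, the screw jar or the wrench is shifted by more than 20 mm (distance of any of deep_socket, screw_jar, wrench from where it was at the start of the episode above 0.02 m).
It also fails if it takes over 72 s, if anything falls off the work surface, if the arm or the gripper's body presses on something with over 40 N, if the wrist force passes 120 N, or if a joint passes its speed limit or range.

## Working session

There is one attempt and no reset: what is moved stays moved. The work goes in short steps, Python scripts to look and compute and a tool call to move; the robot and the scene stay as the last step left them, time stands still between calls to the robot, and variables do not carry over. Pictures are saved under pics/ and viewed, about 8 in all and at most 12, crops included, and the job is handed in when it is done.

Besides the shell and the picture viewer there is one more tool, called after ">>>" as name(argument=value, ...) on one line, values as JSON. apply_moves: Moves the arm, as the interface text tells. Its arguments: {"type":"object","properties":{"targets":{"type":"array"},"force":{"type":"number"}},"required":["targets"]}

```bash
mkdir -p pics
cat > h.py <<'E'
import numpy as np, cv2
from scipy.spatial.transform import Rotation as R
from cell import sensors, imaging, workorder
def cam(name,st=None):
    c=imaging.calibration(name); K=np.array(c["mtx"]); k1=c["k1"]
    if "rvec" in c:
        Rc=R.from_rotvec(np.ravel(c["rvec"])).as_matrix(); t=np.ravel(c["tvec"]); return K,k1,Rc.T,-Rc.T@t
    H=np.array(c["hand_eye"]); Rt=R.from_euler('xyz',st["ee_rot"]).as_matrix()
    return K,k1,Rt@H[:3,:3],Rt@H[:3,3]+np.array(st["ee_pos"])
def px2w(name,uv,z,st=None):
    K,k1,A,o=cam(name,st)
    p=cv2.undistortPoints(np.array([[uv]],float),K,np.array([k1,0,0,0],float)).ravel()
    d=A@np.array([p[0],p[1],1]); return o+d*(z-o[2])/d[2]
def w2px(name,P,st=None):
    K,k1,A,o=cam(name,st); c=A.T@(np.array(P)-o); s=c[:2]/c[2]; s=s*(1+k1*(s@s)); return (K@np.append(s,1))[:2]
def snap(name,f=None):
    st=sensors.get_state(); im=imaging.snapshot(name)
    if f: cv2.imwrite("pics/"+f,cv2.cvtColor(im,cv2.COLOR_RGB2BGR))
    return st,im
def rel(P,st=None):
    "world point -> shift in tool axes, units 40mm"
    st=st or sensors.get_state(); Rt=R.from_euler('xyz',st["ee_rot"]).as_matrix()
    return np.round(Rt.T@(np.array(P)-st["ee_pos"])/0.04,3)
E
python3 - <<'E'
from h import *
st,_=snap("top","top0.png"); snap("scene","scene0.png")
print({k:np.round(v,3) for k,v in st.items()})
print(R.from_euler('xyz',st["ee_rot"]).as_matrix().round(3))
for c in("top","scene"):
  print(c,"cam pos",cam(c)[3].round(3))
  for n in("case","cover","socket_mid","deep_socket","screw_jar","wrench"):
    print(c,n,[(np.round(d["position"],4).tolist(),round(d["conf"],2)) for d in imaging.recognise(n,c)[:2]])
E
```

```text
{'time_s': np.float64(0.0), 'qpos': array([-1.392,  0.312,  0.014,  1.513, -0.004,  1.319, -0.027]), 'qd': array([ 0.001,  0.001,  0.   ,  0.   , -0.002,  0.001, -0.   ]), 'effort': array([-0.0000e+00, -3.7991e+01,  1.4600e-01, -2.3060e+01,  1.2000e-02,
        1.4000e-02,  0.0000e+00]), 'ee_pos': array([0.12 , 0.536, 0.247]), 'ee_rot': array([-1.533,  1.568, -1.754]), 'force': array([0.943, 0.096, 0.56 ]), 'torque': array([0.006, 0.026, 0.032]), 'grip_width': np.float64(1.002)}
[[-0.     0.219  0.976]
 [-0.002  0.976 -0.219]
 [-1.    -0.002  0.   ]]
top cam pos [0.378 0.107 1.127]
top case [([0.5793, 0.0054, 0.0613], 0.82)]
top cover [([0.5781, -0.0431, 0.0598], 0.65), ([0.4356, 0.0135, 0.068], 0.57)]
top socket_mid [([0.4366, 0.1732, 0.0374], 0.61), ([0.5763, -0.0376, 0.056], 0.51)]
top deep_socket [([0.4393, 0.0132, 0.0714], 0.52)]
top screw_jar [([0.4459, -0.1803, 0.0574], 0.96)]
top wrench [([0.5978, 0.3652, 0.0099], 0.74), ([0.5816, 0.0052, 0.0607], 0.17)]
scene cam pos [0.968 0.574 0.613]
scene case [([0.6079, 0.0611, 0.0557], 0.59)]
scene cover [([0.581, -0.0373, 0.0583], 0.87), ([0.5819, -0.0393, 0.0602], 0.74)]
scene socket_mid [([0.4477, 0.1793, 0.0241], 0.64)]
scene deep_socket [([0.4414, 0.0177, 0.0396], 0.7)]
scene screw_jar [([0.4614, -0.1748, 0.0365], 0.6)]
scene wrench [([0.6065, 0.3625, 0.0093], 0.72)]
```

View pics/top0.png

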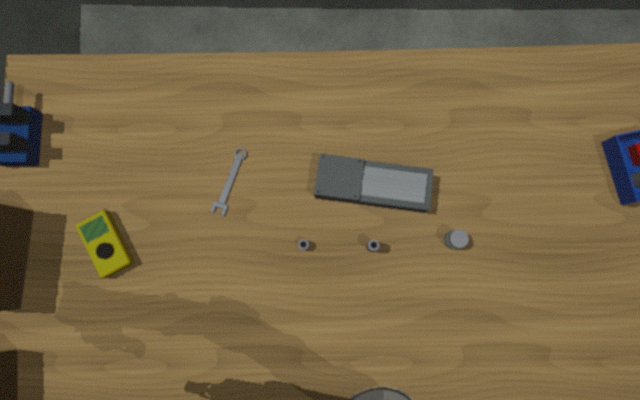

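View pics/scene0.png

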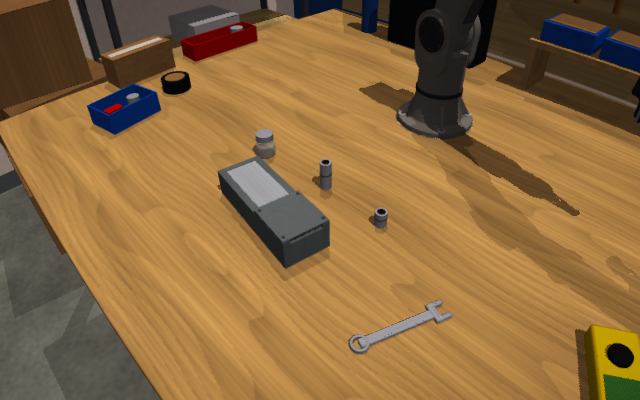

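Top view: the case spans px (316–434, 155–212), with the hood at its left (+y) end. The short socket is at (303,244), the tall one at (373,245), the jar at (458,240) and the wrench at (230,182). The scene view agrees. Next I estimate the case pose and move the wrist camera over it.

Run:
```python
from h import *
# cover-end corners at rim z=.06, hood corners z=.07
C=[px2w("top",u,z)[:2] for u,z in(((321,155),.07),((434,169),.06),((430,212),.06),((316,198),.07))]
print(np.round(C,4))
far=(C[0]+C[3])/2; near=(C[1]+C[2])/2; d=far-near; print("len",np.linalg.norm(d)); yv=d/np.linalg.norm(d)
yaw=np.arctan2(-yv[0],yv[1]); O=near+yv*.113; print("yaw",yaw,"O",O, "press",near+yv*(.113-.078-.0))
st=sensors.get_state()
Rd=R.from_euler('xyz',st["ee_rot"])
xv=np.array([yv[1],-yv[0]])
# tool: x down, y along case +y, z = x cross y
T=np.column_stack([[0,0,-1],[*yv,0],np.cross([0,0,-1],[*yv,0])])
print("turn(6deg)",((Rd.inv()*R.from_matrix(T)).as_rotvec(degrees=True)/6).round(3))
print("to above well", rel([*(O-yv*.0485-xv*.03),.27]))
c=imaging.calibration("wrist"); print(np.round(c["hand_eye"],3),np.round(c["mtx"],1))
```

```text
[[ 0.6514  0.1298]
 [ 0.615  -0.1391]
 [ 0.5119 -0.125 ]
 [ 0.5477  0.1427]]
len 0.27072267688164786
yaw -0.13376125608677789 O [ 0.57851128 -0.02007669] press [ 0.56810899 -0.09737994]
turn(6deg) [-0.831  0.    -0.001]
to above well [ -0.542 -12.347  13.58 ]
[[ 0.001 -0.304  0.953 -0.125]
 [ 1.    -0.001 -0.001  0.001]
 [ 0.001  0.953  0.304 -0.078]
 [ 0.     0.     0.     1.   ]] [[339.5   0.  321.9]
 [  0.  339.5 201.4]
 [  0.    0.    1. ]]
```

>>> apply_moves(targets=[[-0.54,-1,1.1,-0.1,0,0,0],[-0.54,-2,2.2,-0.2,0,0,0],[-0.54,-3,3.3,-0.3,0,0,0],[-0.54,-3.8,4.1,-0.4,0,0,0],[-0.54,-4.6,5,-0.4,0,0,0],[-0.54,-5.3,5.8,-0.5,0,0,0],[-0.54,-6,6.6,-0.5,0,0,0],[-0.54,-6.7,7.4,-0.6,0,0,0],[-0.54,-7.4,8.1,-0.6,0,0,0],[-0.54,-8.1,8.9,-0.7,0,0,0],[-0.54,-8.8,9.7,-0.7,0,0,0],[-0.54,-9.5,10.4,-0.8,0,0,0],[-0.54,-10.2,11.2,-0.83,0,0,0],[-0.54,-10.9,12,-0.83,0,0,0],[-0.54,-11.5,12.7,-0.83,0,0,0],[-0.54,-12,13.2,-0.83,0,0,0],[-0.54,-12.35,13.58,-0.83,0,0,0],[-0.54,-12.35,13.58,-0.83,0,0,0],[-0.54,-12.35,13.58,-0.83,0,0,0],[-0.54,-12.35,13.58,-0.83,0,0,0]])

```text
time_s: 2.37
ee_pos: [0.5425, -0.0665, 0.2696]
ee_rot: [-1.891, 1.569, -2.03]
force: [-0.3, 0.8, -0.1]
grip_width: 0.003
```

Run:
```python
from h import *
st,_=snap("wrist","w1.png")
print(st["time_s"],st["ee_pos"],st["ee_rot"],st["force"])
for n in("cover","case","deep_socket","socket_mid"):
    print(n,[(np.round(d["position"],4).tolist(),round(d["conf"],2)) for d in imaging.recognise(n,"wrist")[:2]])
```

```text
2.3667 [ 0.54247519 -0.06650785  0.26958802] [-1.89149466  1.56934819 -2.02971582] [-0.29654482  0.8153761  -0.11166485]
cover [([0.5809, -0.0429, 0.058], 0.7)]
case [([0.5789, 0.0072, 0.0563], 0.72)]
deep_socket [([0.4341, 0.0044, 0.0689], 0.76)]
socket_mid [([0.4393, 0.1714, 0.0406], 0.79), ([0.5757, 0.0063, 0.0637], 0.57)]
```

View pics/w1.png

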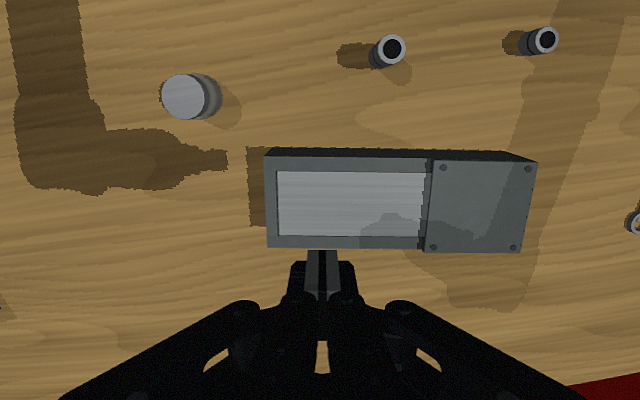

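The wrist view shows the shut cover at px (277–424, 171–237), its free edge at x≈277, and the hood at 427–537. The closed fingertips are just below, at (322,252). The tall socket's top is at (391,50) and the short one's at (545,40).

Run:
```python
from h import *
st={'ee_pos':[ 0.54247519,-0.06650785,0.26958802],'ee_rot':[-1.89149466,1.56934819,-2.02971582]}
W=lambda u,z:px2w("wrist",u,z,st)[:2]
pts={"cov_fl":((277,171),.06),"cov_fr":((278,236),.06),"cov_hl":((422,172.5),.06),"cov_hr":((422,237.5),.06),"rimL":((265.5,156),.06),"rimR":((268,248),.06),"hoodFL":((537,161),.07),"hoodFR":((521,252),.07),"short":((545,40),.034),"tall":((391,50),.068)}
# (537,161) may be on top edge; print all
P={k:W(*v) for k,v in pts.items()}
for k in P: print(k,P[k].round(4))
mid=(P["cov_fl"]+P["cov_fr"])/2; far=(P["cov_hl"]+P["cov_hr"])/2; d=far-mid; yaw=np.arctan2(-d[0],d[1]); print("yaw cover",yaw,"len",np.linalg.norm(d),"width",np.linalg.norm(P["cov_fl"]-P["cov_fr"]))
rm=(P["rimL"]+P["rimR"])/2; hm=(P["hoodFL"]+P["hoodFR"])/2; d2=hm-rm; print("yaw case",np.arctan2(-d2[0],d2[1]),np.linalg.norm(d2))
yv=np.array([-np.sin(yaw),np.cos(yaw)])
print("free mid",mid,"press",mid+yv*.022,"O from rim",rm+yv*.113,"O from hood",hm-yv*.162,"O from free",mid+yv*.1)
T=R.from_euler('xyz',st["ee_rot"]).as_matrix(); print(T.round(3))
s=sensors.get_state()
print("rel press z=.10",rel([*(mid+yv*.022),.10]), rel([*(mid+yv*.022),.077]))
```

```text
cov_fl [ 0.5336 -0.1103]
cov_fr [ 0.6038 -0.122 ]
cov_hl [0.5554 0.0347]
cov_hr [0.6271 0.0312]
rimL [ 0.517 -0.119]
rimR [ 0.6162 -0.1353]
hoodFL [0.5565 0.1479]
hoodFR [0.6552 0.1356]
short [0.442  0.1752]
tall [0.4367 0.0115]
yaw cover -0.14994170737133547 len 0.15078213902446533 width 0.07111289119646057
yaw case -0.14482046224160441 0.27173607767213076
free mid [ 0.56871058 -0.11616955] press [ 0.57199695 -0.0944164 ] O from rim [ 0.58349965 -0.01543723] O from hood [ 0.58163554 -0.01846017] O from free [ 0.58364863 -0.01729157]
[[-0.001  0.138  0.99 ]
 [-0.001  0.99  -0.138]
 [-1.    -0.001 -0.   ]]
rel press z=.10 [ 4.249 -0.706  0.85 ] [ 4.824 -0.707  0.85 ]
```

>>> apply_moves(targets=[[0.8,-0.35,0.4,0,0,0,0],[1.6,-0.7,0.83,0,0,0,0],[2.4,-0.7,0.83,0,0,0,0],[3.2,-0.7,0.83,0,0,0,0],[3.9,-0.7,0.83,0,0,0,0],[4.4,-0.7,0.83,0,0,0,0],[4.6,-0.7,0.83,0,0,0,0],[4.6,-0.7,0.83,0,0,0,0],[4.6,-0.7,0.83,0,0,0,0]])

```text
time_s: 3.37
ee_pos: [0.5718, -0.0934, 0.0868]
ee_rot: [1.079, 1.569, 0.95]
force: [0.2, -0.7, -0.1]
grip_width: 0.001
```

Run:
```python
from h import *
st,_=snap("wrist","w2.png"); print(st["force"],rel([.5717,-.0942,.077]))
```

```text
[ 0.16390587 -0.65100513 -0.08908835] [ 0.267 -0.012 -0.021]
```

View pics/w2.png

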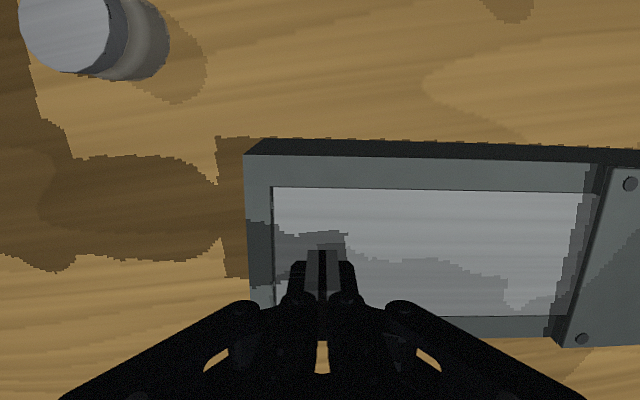

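The tip at px (322,250) hovers over the middle of the cover, about 22 mm behind the free edge. I'll creep down from here.

>>> apply_moves(targets=[[0.1,0,0,0,0,0,0],[0.18,0,0,0,0,0,0],[0.22,0,0,0,0,0,0],[0.22,0,0,0,0,0,0],[0.22,0,0,0,0,0,0]])

```text
time_s: 3.83
ee_pos: [0.5726, -0.0938, 0.079]
ee_rot: [0.523, 1.567, 0.393]
force: [-0.1, -0.5, 0.5]
grip_width: -0.005
```

>>> apply_moves(targets=[[0.01,0,0,0,0,0,0],[0.02,0,0,0,0,0,0],[0.02,0,0,0,0,0,0],[0.02,0,0,0,0,0,0]])

```text
time_s: 4.17
ee_pos: [0.5726, -0.0938, 0.0782]
ee_rot: [0.532, 1.567, 0.402]
force: [-0.7, 0.7, -0.7]
grip_width: -0.002
```

>>> apply_moves(targets=[[0.01,0,0,0,0,0,0],[0.02,0,0,0,0,0,0],[0.02,0,0,0,0,0,0]])

```text
time_s: 4.42
ee_pos: [0.5725, -0.0939, 0.0773]
ee_rot: [0.536, 1.567, 0.406]
force: [0.5, 0.8, 0.5]
grip_width: 0.002
```

>>> apply_moves(targets=[[0.01,0,0,0,0,0,0],[0.015,0,0,0,0,0,0],[0.015,0,0,0,0,0,0]])

```text
time_s: 4.67
ee_pos: [0.5726, -0.0939, 0.0769]
ee_rot: [0.524, 1.567, 0.394]
force: [-0.7, 0.1, 1.1]
grip_width: -0.005
```

>>> apply_moves(targets=[[0.01,0,0,0,0,0,0],[0.01,0,0,0,0,0,0],[0.01,0,0,0,0,0,0]])

```text
time_s: 4.92
ee_pos: [0.5726, -0.0939, 0.0767]
ee_rot: [0.532, 1.567, 0.402]
force: [-2.2, 0.7, 2.6]
grip_width: -0.001
```

>>> apply_moves(targets=[[0.01,0,0,0,0,0,0],[0.01,0,0,0,0,0,0],[0.01,0,0,0,0,0,0]])

```text
time_s: 5.17
ee_pos: [0.5727, -0.0939, 0.0764]
ee_rot: [0.543, 1.567, 0.413]
force: [-0.7, 0.3, 2.6]
grip_width: 0.002
```

>>> apply_moves(targets=[[0.01,0,0,0,0,0,0],[0.02,0,0,0,0,0,0],[0.02,0,0,0,0,0,0]])

```text
time_s: 5.42
ee_pos: [0.5728, -0.0939, 0.0759]
ee_rot: [0.551, 1.567, 0.422]
force: [-1.5, 0.2, 5.3]
grip_width: -0.0
```

>>> apply_moves(targets=[[0.01,0,0,0,0,0,0],[0.01,0,0,0,0,0,0],[0.01,0,0,0,0,0,0]])

```text
time_s: 5.67
ee_pos: [0.5728, -0.0939, 0.0759]
ee_rot: [0.575, 1.567, 0.445]
force: [-1.3, 0.7, 5.3]
grip_width: 0.003
```

>>> apply_moves(targets=[[0.02,0,0,0,0,0,0],[0.03,0,0,0,0,0,0],[0.04,0,0,0,0,0,0],[0.04,0,0,0,0,0,0]])

```text
time_s: 6.0
ee_pos: [0.5729, -0.094, 0.0752]
ee_rot: [0.62, 1.566, 0.49]
force: [-2.6, 0.4, 8.9]
grip_width: -0.0
```

>>> apply_moves(targets=[[0.03,0,0,0,0,0,0],[0.04,0,0,0,0,0,0],[0.04,0,0,0,0,0,0]])

```text
time_s: 6.25
ee_pos: [0.573, -0.094, 0.0747]
ee_rot: [0.685, 1.566, 0.555]
force: [-3.7, 0.8, 10.5]
grip_width: -0.0
```

Run:
```python
from h import *
s=sensors.get_state(); T=R.from_euler('xyz',s["ee_rot"]).as_matrix(); print(T.round(4),s["force"],s["torque"])
```

```text
[[ 0.0045  0.1293  0.9916]
 [ 0.0028  0.9916 -0.1294]
 [-1.      0.0033  0.0041]] [-3.73500432  0.75144066 10.50569281] [ 0.23092801  0.80005021 -0.00213393]
```

>>> apply_moves(targets=[[0.04,0.03,0,0,0,0,0],[0.04,0.08,0,0,0,0,0],[0.036,0.13,0,0,0,0,0],[0.033,0.19,0,0,0,0,0],[0.03,0.25,0,0,0,0,0]])

```text
time_s: 6.67
ee_pos: [0.5735, -0.0901, 0.0751]
ee_rot: [-0.643, 1.564, -0.777]
force: [-3.4, -6.7, 10.3]
grip_width: 0.0
```

>>> apply_moves(targets=[[0.043,0.12,0,0,0,0,0],[0.042,0.2,0,0,0,0,0],[0.038,0.28,0,0,0,0,0],[0.034,0.35,0,0,0,0,0],[0.03,0.42,0,0,0,0,0]])

```text
time_s: 7.08
ee_pos: [0.5751, -0.0795, 0.0755]
ee_rot: [-1.046, 1.558, -1.183]
force: [-5.1, -6.9, 10.0]
grip_width: 0.003
```

```bash
cat > chk.py <<'E'
from h import *
s=sensors.get_state(); Rt=R.from_euler('xyz',s["ee_rot"]); T=Rt.as_matrix()
yv=np.array([.1445,.9895,0]); D=np.column_stack([[0,0,-1],yv,np.cross([0,0,-1],yv)])
print(T.round(4)); print("turn to level",((Rt.inv()*R.from_matrix(D)).as_rotvec(degrees=True)/6).round(3))
O=np.array([.583,-.017,0]); d=s["ee_pos"]-O; tip=s["ee_pos"]+T[:,0]*.017-O
print("tip case x,y,z mm",(1000*np.array([tip@[.9895,-.1445,0],tip@yv,tip[2]])).round(2),"F",s["force"].round(1),"case y dir in tool",(T.T@yv).round(3),"t",s["time_s"])
E
python3 chk.py
python3 - <<'E'
from h import *
snap("wrist","w3.png")
E
```

```text
[[ 0.0049  0.1368  0.9906]
 [-0.012   0.9905 -0.1367]
 [-0.9999 -0.0112  0.0065]]
turn to level [0.075 0.062 0.107]
tip case x,y,z mm [  1.34 -63.2   58.54] F [-5.1 -6.9 10. ] case y dir in tool [-0.011  1.     0.008] t 7.0833
```

View pics/w3.png

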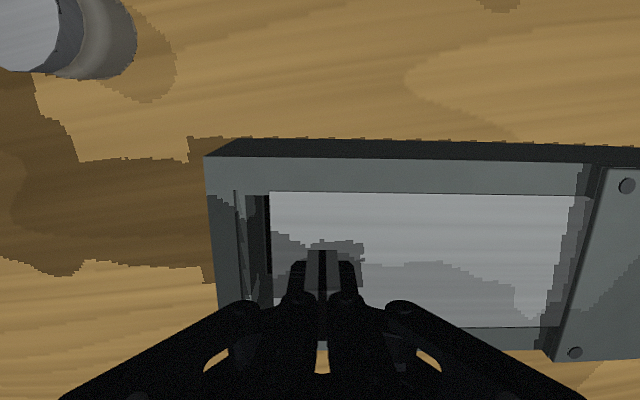

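The free edge stays at px x=270 while the rim has moved away to 207, so the cover is following the tip (about 14 mm open). I'll continue.

>>> apply_moves(targets=[[0.045,0.12,-0.01,0.07,0.06,0.1,0],[0.043,0.2,-0.02,0.07,0.06,0.1,0],[0.039,0.28,-0.03,0.07,0.06,0.1,0],[0.035,0.36,-0.03,0.07,0.06,0.1,0],[0.031,0.44,-0.03,0.07,0.06,0.1,0],[0.027,0.52,-0.03,0.07,0.06,0.1,0],[0.023,0.6,-0.03,0.07,0.06,0.1,0]])

```text
time_s: 7.72
ee_pos: [0.5779, -0.0609, 0.0765]
ee_rot: [-1.066, 1.563, -1.213]
force: [-3.8, -6.4, 10.6]
grip_width: -0.002
```

```bash
python3 chk.py
```

```text
[[ 0.0029  0.1469  0.9891]
 [-0.0077  0.9891 -0.1469]
 [-1.     -0.0072  0.004 ]]
turn to level [-0.023  0.038  0.069]
tip case x,y,z mm [  1.35 -44.35  59.53] F [-3.8 -6.4 10.6] case y dir in tool [-0.007  1.    -0.002] t 7.7167
```

>>> apply_moves(targets=[[0.045,0.12,-0.01,0,0.04,0.1,0],[0.043,0.2,-0.02,0,0.04,0.1,0],[0.039,0.28,-0.03,0,0.04,0.1,0],[0.035,0.36,-0.03,0,0.04,0.1,0],[0.031,0.44,-0.03,0,0.04,0.1,0],[0.027,0.52,-0.03,0,0.04,0.1,0],[0.023,0.6,-0.03,0,0.04,0.1,0]])

```text
time_s: 8.3
ee_pos: [0.5806, -0.0432, 0.0775]
ee_rot: [-0.894, 1.566, -1.045]
force: [-3.4, -6.8, 11.6]
grip_width: 0.0
```

```bash
python3 chk.py
```

```text
[[ 0.0025  0.1507  0.9886]
 [-0.0043  0.9886 -0.1507]
 [-1.     -0.0038  0.0031]]
turn to level [-0.06   0.029  0.037]
tip case x,y,z mm [  1.49 -26.34  60.49] F [-3.4 -6.8 11.6] case y dir in tool [-0.004  1.    -0.006] t 8.3
```

>>> apply_moves(targets=[[0.043,0.12,-0.01,-0.05,0.04,0.08,0],[0.04,0.2,-0.02,-0.05,0.04,0.08,0],[0.035,0.28,-0.03,-0.05,0.04,0.08,0],[0.03,0.36,-0.03,-0.05,0.04,0.08,0],[0.026,0.44,-0.03,-0.05,0.04,0.08,0],[0.022,0.52,-0.03,-0.05,0.04,0.08,0],[0.018,0.6,-0.03,-0.05,0.04,0.08,0]])

```text
time_s: 8.88
ee_pos: [0.5834, -0.0254, 0.0787]
ee_rot: [-0.875, 1.568, -1.025]
force: [-4.4, -6.2, 11.2]
grip_width: -0.0
```

>>> apply_moves(targets=[[0.043,0.12,-0.01,-0.05,0.04,0.08,0],[0.04,0.2,-0.02,-0.05,0.04,0.08,0],[0.035,0.28,-0.03,-0.05,0.04,0.08,0],[0.03,0.36,-0.03,-0.05,0.04,0.08,0],[0.026,0.44,-0.03,-0.05,0.04,0.08,0],[0.022,0.52,-0.03,-0.05,0.04,0.08,0],[0.018,0.6,-0.03,-0.05,0.04,0.08,0]])

```text
time_s: 9.47
ee_pos: [0.5861, -0.0074, 0.0798]
ee_rot: [-1.109, 1.57, -1.257]
force: [-4.1, -6.1, 11.1]
grip_width: 0.0
```

```bash
python3 chk.py
```

```text
[[ 3.000e-04  1.479e-01  9.890e-01]
 [-8.000e-04  9.890e-01 -1.479e-01]
 [-1.000e+00 -8.000e-04  4.000e-04]]
turn to level [-0.032  0.004  0.007]
tip case x,y,z mm [ 1.72  9.92 62.76] F [-4.1 -6.1 11.1] case y dir in tool [-0.001  1.    -0.003] t 9.4667
```

>>> apply_moves(targets=[[0.04,0.1,-0.01,0,0,0,0],[0.038,0.17,-0.02,0,0,0,0],[0.034,0.23,-0.02,0,0,0,0],[0.03,0.28,-0.02,0,0,0,0],[0.027,0.33,-0.02,0,0,0,0],[0.025,0.36,-0.02,0,0,0,0],[0.025,0.37,-0.02,0,0,0,0]])

```text
time_s: 10.05
ee_pos: [0.5875, 0.0019, 0.0804]
ee_rot: [-1.281, 1.563, -1.432]
force: [-5.1, -6.4, 10.5]
grip_width: -0.002
```

```bash
python3 chk.py
```

```text
[[ 0.001   0.1509  0.9885]
 [-0.0073  0.9885 -0.1509]
 [-1.     -0.0071  0.0021]]
turn to level [-0.062  0.02   0.068]
tip case x,y,z mm [ 1.81 19.21 63.41] F [-5.1 -6.4 10.5] case y dir in tool [-0.007  1.    -0.006] t 10.05
```

>>> apply_moves(targets=[[0.04,0.1,-0.02,-0.05,0.02,0.07,0],[0.037,0.15,-0.03,-0.05,0.02,0.07,0],[0.034,0.2,-0.03,-0.05,0.02,0.07,0],[0.032,0.22,-0.03,-0.05,0.02,0.07,0],[0.032,0.22,-0.03,-0.05,0.02,0.07,0]])

```text
time_s: 10.47
ee_pos: [0.588, 0.0049, 0.0807]
ee_rot: [-1.214, 1.564, -1.364]
force: [-3.5, -6.3, 10.0]
grip_width: -0.001
```

```bash
python3 chk.py
```

```text
[[ 0.0014  0.1492  0.9888]
 [-0.0068  0.9888 -0.1492]
 [-1.     -0.0065  0.0024]]
turn to level [-0.045  0.023  0.062]
tip case x,y,z mm [ 1.8  22.27 63.73] F [-3.5 -6.3 10. ] case y dir in tool [-0.007  1.    -0.005] t 10.4667
```

>>> apply_moves(targets=[[-0.2,0.05,0,0,0,0,0],[-0.8,0,0,0,0,0,0],[-1.5,0,0,0,0,0,0],[-2,0.3,-0.4,0,0,0,0.3],[-2.5,0.8,-1,0,0,0,0.6],[-2.5,1.3,-1.7,0,0,0,0.8],[-2.5,1.8,-2.4,0,0,0,0.8],[-2.5,2.3,-3,0,0,0,0.8],[-2.5,2.8,-3.6,0,0,0,0.8],[-2.5,3.2,-4,0,0,0,0.8],[-2.5,3.3,-4.2,0,0,0,0.8],[-2.5,3.3,-4.2,0,0,0,0.8],[-2.5,3.3,-4.2,0,0,0,0.8]])

```text
time_s: 11.55
ee_pos: [0.442, 0.1604, 0.1795]
ee_rot: [-1.1, 1.563, -1.25]
force: [0.1, -0.6, 0.2]
grip_width: 0.799
```

```bash
python3 chk.py
python3 - <<'E'
from h import *
st,_=snap("wrist","w4.png"); print(st["ee_pos"].tolist(),st["ee_rot"].tolist(),st["grip_width"])
for n in("socket_mid",):
    print(n,[(np.round(d["position"],4).tolist(),round(d["conf"],2)) for d in imaging.recognise(n,"wrist")[:2]])
E
```

```text
[[ 0.0025  0.1492  0.9888]
 [-0.0075  0.9888 -0.1492]
 [-1.     -0.007   0.0036]]
turn to level [-0.046  0.034  0.067]
tip case x,y,z mm [-165.1   155.03  162.54] F [ 0.1 -0.6  0.2] case y dir in tool [-0.007  1.    -0.005] t 11.55
[0.4419904226386564, 0.16038819453224476, 0.17953527362698887] [-1.100122146766621, 1.5629088210081767, -1.2499125652358947] 0.7991121298917202
socket_mid [([0.4347, 0.1777, 0.0367], 0.56)]
```

View pics/w4.png

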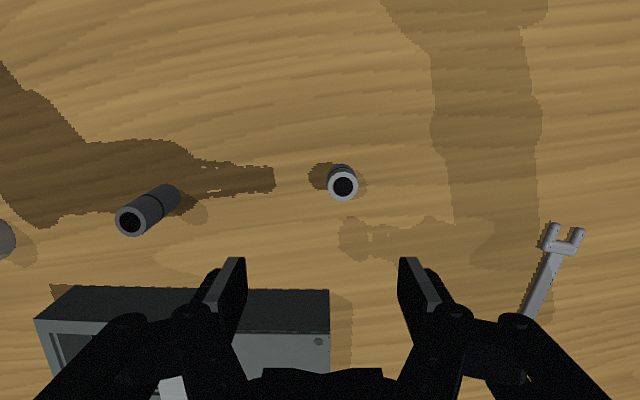

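The short socket's top ring is centred at px (343,185). The tall socket is well clear at left, at (130,221).

Run:
```python
from h import *
s=sensors.get_state(); p=px2w("wrist",(343,185),.034,s); print(p)
print("above z=.07",rel([*p[:2],.07]),"grasp",rel([*p[:2],.023]))
```

```text
[0.44095209 0.17703061 0.034     ]
above z=.07 [ 2.738  0.453 -0.124] grasp [ 3.913  0.461 -0.129]
```

>>> apply_moves(targets=[[0.8,0.3,-0.1,-0.04,0.03,0.06,0.8],[1.6,0.46,-0.13,-0.04,0.03,0.06,0.8],[2.4,0.46,-0.13,-0.04,0.03,0.06,0.8],[3,0.46,-0.13,-0.04,0.03,0.06,0.8],[3.5,0.46,-0.13,-0.04,0.03,0.06,0.8],[3.9,0.46,-0.13,-0.04,0.03,0.06,0.8],[3.9,0.46,-0.13,-0.04,0.03,0.06,0.8],[3.9,0.46,-0.13,-0.04,0.03,0.06,0.8]])

```text
time_s: 12.32
ee_pos: [0.4415, 0.1751, 0.023]
ee_rot: [-1.439, 1.568, -1.591]
force: [0.3, -0.2, 0.7]
grip_width: 0.802
```

```bash
python3 chk.py;  python3 - <<'E'
from h import *
print(rel([.441,.177,.023])); snap("wrist","w5.png")
E
```

```text
[[-1.000e-04  1.512e-01  9.885e-01]
 [-3.200e-03  9.885e-01 -1.512e-01]
 [-1.000e+00 -3.100e-03  4.000e-04]]
turn to level [-0.065  0.004  0.03 ]
tip case x,y,z mm [-167.72  169.59    6.04] F [ 0.3 -0.2  0.7] case y dir in tool [-0.003  1.    -0.007] t 12.3167
[ 0.001  0.045 -0.021]
```

View pics/w5.png

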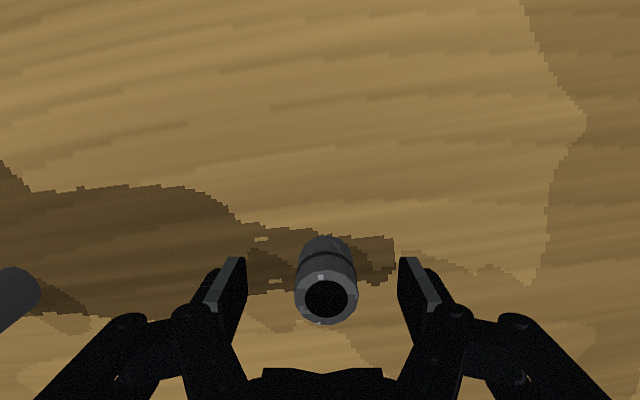

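Run:
```python
from h import *
s=sensors.get_state(); p=px2w("wrist",(326,298),.034,s); print(p,rel([*p[:2],.023]))
```

```text
[0.44192765 0.17859703 0.034     ] [ 0.024  0.068 -0.019]
```

Aligned to within 1 mm across the pads, so I'll close.

>>> apply_moves(targets=[[0,0.05,-0.02,0,0,0,0.6],[0,0.05,-0.02,0,0,0,0.3],[0,0.05,-0.02,0,0,0,0.15],[0,0.05,-0.02,0,0,0,0.15],[0,0.05,-0.02,0,0,0,0.15],[0,0.05,-0.02,0,0,0,0.15],[0,0.05,-0.02,0,0,0,0.15]], force=40)

```text
time_s: 12.95
ee_pos: [0.4426, 0.1782, 0.025]
ee_rot: [-0.046, 1.567, -0.197]
force: [-0.7, 0.3, 6.8]
grip_width: 0.279
```

>>> apply_moves(targets=[[-0.3,0,0,0,0,0,0.1],[-0.8,0,0,0,0,0,0.1],[-1.5,0,0,0,0,0,0.1],[-2.3,0,0,0,0,0,0.1],[-3,0,0,0,0,0,0.1],[-3.3,0,0,0,0,0,0.1],[-3.3,0,0,0,0,0,0.1]])

```text
time_s: 13.53
ee_pos: [0.4444, 0.1792, 0.1603]
ee_rot: [0.475, 1.56, 0.324]
force: [-0.4, -0.3, -0.6]
grip_width: 0.281
```

```bash
python3 chk.py
python3 - <<'E'
from h import *
yv=np.array([.1445,.9895]);w=np.array([.583,-.017])-yv*.0485
print(w,rel([*w,.15]))
E
```

```text
[[ 0.0099  0.1503  0.9886]
 [ 0.0033  0.9886 -0.1503]
 [-0.9999  0.0048  0.0093]]
turn to level [-0.056  0.089 -0.045]
tip case x,y,z mm [-165.36  174.22  143.27] F [-0.4 -0.3 -0.6] case y dir in tool [ 0.005  1.    -0.006] t 13.5333
[ 0.57599175 -0.06499075] [ 0.269 -5.543  4.168]
```

Held (opening 0.28, about 24 mm). The foot sat on the bench with the TCP at 0.025, so in the well the TCP should be about 0.041. Next I carry it above the well.

>>> apply_moves(targets=[[0.1,-0.3,0.2,0,0.05,0,0.1],[0.2,-0.8,0.6,-0.05,0.09,-0.05,0.1],[0.27,-1.4,1,-0.05,0.09,-0.05,0.1],[0.27,-2,1.5,-0.05,0.09,-0.05,0.1],[0.27,-2.7,2,-0.05,0.09,-0.05,0.1],[0.27,-3.4,2.5,-0.05,0.09,-0.05,0.1],[0.27,-4,3,-0.05,0.09,-0.05,0.1],[0.27,-4.6,3.5,-0.05,0.09,-0.05,0.1],[0.27,-5.1,3.8,-0.05,0.09,-0.05,0.1],[0.27,-5.4,4.05,-0.05,0.09,-0.05,0.1],[0.27,-5.54,4.17,-0.05,0.09,-0.05,0.1],[0.27,-5.54,4.17,-0.05,0.09,-0.05,0.1],[0.27,-5.54,4.17,-0.05,0.09,-0.05,0.1]])

```text
time_s: 14.62
ee_pos: [0.5752, -0.0638, 0.1487]
ee_rot: [3.03, 1.568, 2.885]
force: [-0.3, -0.2, -2.0]
grip_width: 0.276
```

```bash
python3 chk.py
python3 - <<'E'
from h import *
print(rel([.576,-.065,.042])); snap("wrist","w6.png")
E
```

```text
[[-2.900e-03  1.448e-01  9.895e-01]
 [ 7.000e-04  9.895e-01 -1.448e-01]
 [-1.000e+00  3.000e-04 -2.900e-03]]
turn to level [-0.003 -0.028 -0.003]
tip case x,y,z mm [ -1.02 -47.43 131.66] F [-0.3 -0.2 -2. ] case y dir in tool [ 0.  1. -0.] t 14.6167
[ 2.666 -0.028  0.032]
```

View pics/w6.png

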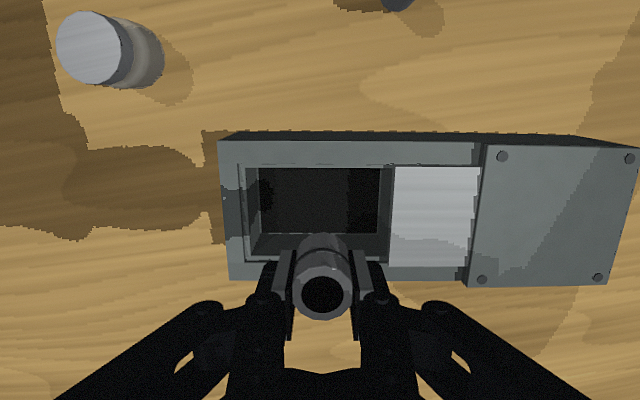

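The well is open, px x 245–390, with the cover's edge at 390. The held socket at (322,295) is centred along it, so I lower it.

>>> apply_moves(targets=[[0.4,-0.03,0.03,0,0,0,0.1],[0.9,-0.03,0.03,0,0,0,0.1],[1.4,-0.03,0.03,0,0,0,0.1],[1.9,-0.03,0.03,0,0,0,0.1],[2.3,-0.03,0.03,0,0,0,0.1],[2.5,-0.03,0.03,0,0,0,0.1],[2.6,-0.03,0.03,0,0,0,0.1],[2.6,-0.03,0.03,0,0,0,0.1],[2.6,-0.03,0.03,0,0,0,0.1]])

```text
time_s: 15.42
ee_pos: [0.5766, -0.0636, 0.0457]
ee_rot: [2.387, 1.569, 2.244]
force: [0.4, -0.4, -1.5]
grip_width: 0.279
```

>>> apply_moves(targets=[[0.02,0,0,0,0,0,0.1],[0.05,0,0,0,0,0,0.1],[0.07,0,0,0,0,0,0.1],[0.07,0,0,0,0,0,0.1],[0.07,0,0,0,0,0,0.1]])

```text
time_s: 15.83
ee_pos: [0.5766, -0.0636, 0.043]
ee_rot: [2.287, 1.569, 2.144]
force: [0.5, -0.6, -0.5]
grip_width: 0.276
```

>>> apply_moves(targets=[[0.02,0,0,0,0,0,0.1],[0.04,0,0,0,0,0,0.1],[0.04,0,0,0,0,0,0.1],[0.04,0,0,0,0,0,0.1]])

```text
time_s: 16.17
ee_pos: [0.5765, -0.0636, 0.0413]
ee_rot: [2.378, 1.569, 2.235]
force: [0.5, 0.8, -1.1]
grip_width: 0.278
```

>>> apply_moves(targets=[[0.02,0,0,0,0,0,0.1],[0.03,0,0,0,0,0,0.1],[0.03,0,0,0,0,0,0.1],[0.03,0,0,0,0,0,0.1]])

```text
time_s: 16.5
ee_pos: [0.5767, -0.0636, 0.0411]
ee_rot: [2.086, 1.569, 1.943]
force: [-2.0, 0.5, 5.8]
grip_width: 0.272
```

Foot on the floor (5.8 N). Release and rise.

>>> apply_moves(targets=[[0,0,0,0,0,0,0.3],[-0.01,0,0,0,0,0,0.35],[-0.01,0,0,0,0,0,0.45],[-0.01,0,0,0,0,0,0.5],[-0.01,0,0,0,0,0,0.5],[-0.01,0,0,0,0,0,0.5],[-0.01,0,0,0,0,0,0.5]])

```text
time_s: 17.08
ee_pos: [0.5766, -0.0636, 0.0414]
ee_rot: [2.18, 1.569, 2.037]
force: [-0.2, 0.4, -0.2]
grip_width: 0.501
```

>>> apply_moves(targets=[[-0.1,0,0,0,0,0,0.5],[-0.3,0,0,0,0,0,0.5],[-0.6,0,0,0,0,0,0.5],[-1.1,0,0,0,0,0,0.5],[-1.7,0,0,0,0,0,0.5],[-2.3,0,0,0,0,0,0.5],[-2.9,0,0,0,0,0,0.3],[-3,0,0,0,0,0,0],[-3,0,0,0,0,0,0],[-3,0,0,0,0,0,0]])

```text
time_s: 17.92
ee_pos: [0.5766, -0.0638, 0.1616]
ee_rot: [1.982, 1.568, 1.839]
force: [-0.3, 0.2, -0.8]
grip_width: 0.003
```

```bash
python3 chk.py
python3 - <<'E'
from h import *
p=np.array([.583,-.017])+.022*np.array([.1445,.9895])
print("press above .095",rel([*p,.095])); s,_=snap("wrist","w7.png"); print(s["ee_pos"].tolist(),s["ee_rot"].tolist())
E
```

```text
[[-7.000e-04  1.426e-01  9.898e-01]
 [ 2.400e-03  9.898e-01 -1.426e-01]
 [-1.000e+00  2.300e-03 -1.000e-03]]
turn to level [ 0.019 -0.01  -0.022]
tip case x,y,z mm [  0.42 -47.15 144.62] F [-0.3  0.2 -0.8] case y dir in tool [0.002 1.    0.002] t 17.9167
press above .095 [ 1.669  1.726 -0.006]
[0.5766115814798192, -0.06376122357783234, 0.1616155209165227] [1.9824738524690595, 1.568303273279263, 1.8394101878974212]
```

View pics/w7.png

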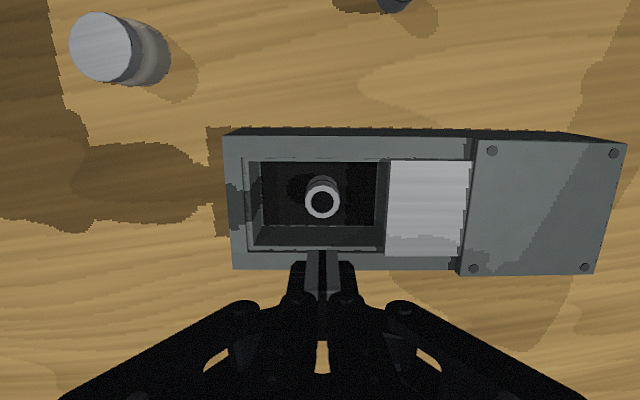

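The socket stands upright in the well (top ring at px (322,201)) and is clear of the fingers. Next I press the cover again at the same point.

>>> apply_moves(targets=[[0,0.5,0,0.02,0,-0.02,0],[0.3,1.1,0,0.02,0,-0.02,0],[0.9,1.6,0,0.02,0,-0.02,0],[1.4,1.73,0,0.02,0,-0.02,0],[1.7,1.73,0,0.02,0,-0.02,0],[1.87,1.73,0,0.02,0,-0.02,0],[1.9,1.73,0,0.02,0,-0.02,0],[1.9,1.73,0,0.02,0,-0.02,0],[1.9,1.73,0,0.02,0,-0.02,0]])

```text
time_s: 18.72
ee_pos: [0.5863, 0.0032, 0.0858]
ee_rot: [-2.359, 1.569, -2.506]
force: [-0.1, -0.1, 0.4]
grip_width: 0.003
```

```bash
python3 chk.py
```

```text
[[-1.000e-03  1.469e-01  9.892e-01]
 [-8.000e-04  9.892e-01 -1.469e-01]
 [-1.000e+00 -9.000e-04 -9.000e-04]]
turn to level [-0.023 -0.009  0.009]
tip case x,y,z mm [ 0.37 20.44 68.75] F [-0.1 -0.1  0.4] case y dir in tool [-0.001  1.    -0.002] t 18.7167
```

>>> apply_moves(targets=[[0.05,0.01,0,0,0,0,0],[0.08,0.02,0,0,0,0,0],[0.09,0.02,0,0,0,0,0],[0.09,0.02,0,0,0,0,0]])

```text
time_s: 19.05
ee_pos: [0.587, 0.0032, 0.0828]
ee_rot: [-1.205, 1.569, -1.353]
force: [-0.6, -0.9, 1.6]
grip_width: -0.001
```

>>> apply_moves(targets=[[0.015,0,0,0,0,0,0],[0.03,0,0,0,0,0,0],[0.03,0,0,0,0,0,0]])

```text
time_s: 19.3
ee_pos: [0.5871, 0.0031, 0.0821]
ee_rot: [-0.866, 1.569, -1.014]
force: [-2.7, -0.3, 4.5]
grip_width: 0.0
```

>>> apply_moves(targets=[[0.015,0,0,0,0,0,0],[0.025,0,0,0,0,0,0],[0.025,0,0,0,0,0,0]])

```text
time_s: 19.55
ee_pos: [0.5873, 0.0032, 0.0816]
ee_rot: [-0.646, 1.569, -0.794]
force: [-1.9, -0.1, 5.1]
grip_width: 0.007
```

>>> apply_moves(targets=[[0.02,0,0,0,0,0,0],[0.04,0,0,0,0,0,0],[0.045,0,0,0,0,0,0],[0.045,0,0,0,0,0,0]])

```text
time_s: 19.88
ee_pos: [0.5874, 0.0031, 0.081]
ee_rot: [-0.278, 1.569, -0.426]
force: [-3.8, -0.3, 9.5]
grip_width: 0.0
```

>>> apply_moves(targets=[[0.03,0,0,0,0,0,0],[0.045,0,0,0,0,0,0],[0.045,0,0,0,0,0,0]])

```text
time_s: 20.13
ee_pos: [0.5875, 0.0031, 0.0805]
ee_rot: [0.146, 1.569, -0.002]
force: [-3.9, 0.2, 9.9]
grip_width: 0.002
```

```bash
python3 chk.py
```

```text
[[ 1.900e-03  1.472e-01  9.891e-01]
 [-0.000e+00  9.891e-01 -1.472e-01]
 [-1.000e+00  3.000e-04  1.900e-03]]
turn to level [-0.026  0.018 -0.003]
tip case x,y,z mm [ 1.58 20.52 63.55] F [-3.9  0.2  9.9] case y dir in tool [ 0.     1.    -0.003] t 20.1333
```

>>> apply_moves(targets=[[0.045,-0.1,-0.01,0,0,0,0],[0.047,-0.18,-0.01,0,0.02,0,0],[0.051,-0.26,-0.02,0,0.02,0,0],[0.055,-0.34,-0.02,0,0.02,0,0],[0.059,-0.42,-0.02,0,0.02,0,0]])

```text
time_s: 20.55
ee_pos: [0.5856, -0.0086, 0.0799]
ee_rot: [1.394, 1.563, 1.25]
force: [-1.2, 6.7, 10.3]
grip_width: 0.001
```

```bash
python3 chk.py
```

```text
[[ 0.0024  0.1438  0.9896]
 [ 0.0073  0.9896 -0.1438]
 [-1.      0.0076  0.0014]]
turn to level [ 0.006  0.013 -0.072]
tip case x,y,z mm [ 1.4   8.86 62.86] F [-1.2  6.7 10.3] case y dir in tool [0.008 1.    0.001] t 20.55
```

>>> apply_moves(targets=[[0.045,-0.12,-0.01,0,0.02,-0.07,0],[0.048,-0.2,-0.02,0,0.02,-0.07,0],[0.052,-0.28,-0.02,0,0.02,-0.07,0],[0.056,-0.36,-0.02,0,0.02,-0.07,0],[0.06,-0.44,-0.02,0,0.02,-0.07,0],[0.064,-0.52,-0.02,0,0.02,-0.07,0],[0.068,-0.6,-0.02,0,0.02,-0.07,0]])

```text
time_s: 21.13
ee_pos: [0.5828, -0.0274, 0.0786]
ee_rot: [1.455, 1.563, 1.314]
force: [-1.7, 6.0, 10.9]
grip_width: -0.002
```

```bash
python3 chk.py
```

```text
[[ 1.900e-03  1.407e-01  9.901e-01]
 [ 7.300e-03  9.900e-01 -1.407e-01]
 [-1.000e+00  7.500e-03  9.000e-04]]
turn to level [ 0.037  0.008 -0.072]
tip case x,y,z mm [  1.35 -10.17  61.65] F [-1.7  6.  10.9] case y dir in tool [0.008 1.    0.004] t 21.1333
```

Force is steady at about 11 N. I'll repeat.

>>> apply_moves(targets=[[0.045,-0.12,-0.01,0.04,0.02,-0.07,0],[0.048,-0.2,-0.02,0.04,0.02,-0.07,0],[0.052,-0.28,-0.02,0.04,0.02,-0.07,0],[0.056,-0.36,-0.02,0.04,0.02,-0.07,0],[0.06,-0.44,-0.02,0.04,0.02,-0.07,0],[0.064,-0.52,-0.02,0.04,0.02,-0.07,0],[0.068,-0.6,-0.02,0.04,0.02,-0.07,0]])

```text
time_s: 21.72
ee_pos: [0.58, -0.0464, 0.0774]
ee_rot: [1.563, 1.564, 1.421]
force: [-2.0, 5.4, 10.1]
grip_width: 0.003
```

>>> apply_moves(targets=[[0.045,-0.12,-0.01,0.04,0.02,-0.07,0],[0.048,-0.2,-0.02,0.04,0.02,-0.07,0],[0.052,-0.28,-0.02,0.04,0.02,-0.07,0],[0.056,-0.36,-0.02,0.04,0.02,-0.07,0],[0.06,-0.44,-0.02,0.04,0.02,-0.07,0],[0.064,-0.52,-0.02,0.04,0.02,-0.07,0],[0.068,-0.6,-0.02,0.04,0.02,-0.07,0]])

```text
time_s: 22.3
ee_pos: [0.5772, -0.0655, 0.0761]
ee_rot: [1.704, 1.564, 1.561]
force: [-1.4, 6.4, 11.9]
grip_width: 0.002
```

```bash
python3 chk.py
```

```text
[[ 1.000e-04  1.427e-01  9.898e-01]
 [ 6.900e-03  9.897e-01 -1.427e-01]
 [-1.000e+00  6.800e-03 -9.000e-04]]
turn to level [ 0.018 -0.009 -0.065]
tip case x,y,z mm [  1.22 -48.74  59.14] F [-1.4  6.4 11.9] case y dir in tool [0.007 1.    0.002] t 22.3
```

>>> apply_moves(targets=[[0.045,-0.12,-0.01,0.02,0,-0.07,0],[0.048,-0.2,-0.02,0.02,0,-0.07,0],[0.051,-0.28,-0.02,0.02,0,-0.07,0],[0.054,-0.36,-0.02,0.02,0,-0.07,0],[0.058,-0.44,-0.02,0.02,0,-0.07,0],[0.062,-0.52,-0.02,0.02,0,-0.07,0],[0.066,-0.6,-0.02,0.02,0,-0.07,0]])

```text
time_s: 22.88
ee_pos: [0.5743, -0.0848, 0.075]
ee_rot: [1.549, 1.565, 1.407]
force: [-2.7, 5.4, 12.2]
grip_width: -0.001
```

```bash
python3 chk.py
```

```text
[[ 1.000e-03  1.418e-01  9.899e-01]
 [ 6.200e-03  9.899e-01 -1.418e-01]
 [-1.000e+00  6.300e-03  1.000e-04]]
turn to level [ 0.026  0.001 -0.06 ]
tip case x,y,z mm [  1.15 -68.26  57.96] F [-2.7  5.4 12.2] case y dir in tool [0.006 1.    0.003] t 22.8833
```

>>> apply_moves(targets=[[0.043,-0.1,-0.01,0.02,0,-0.06,0],[0.045,-0.17,-0.02,0.02,0,-0.06,0],[0.047,-0.23,-0.02,0.02,0,-0.06,0],[0.05,-0.28,-0.02,0.02,0,-0.06,0],[0.052,-0.31,-0.02,0.02,0,-0.06,0],[0.052,-0.32,-0.02,0.02,0,-0.06,0]])

```text
time_s: 23.38
ee_pos: [0.5729, -0.0935, 0.0744]
ee_rot: [1.368, 1.564, 1.226]
force: [-2.4, 4.7, 13.1]
grip_width: -0.001
```

>>> apply_moves(targets=[[0.04,-0.08,-0.01,0.02,0,-0.06,0],[0.04,-0.12,-0.02,0.02,0,-0.06,0],[0.04,-0.15,-0.02,0.02,0,-0.06,0],[0.04,-0.15,-0.02,0.02,0,-0.06,0]])

```text
time_s: 23.72
ee_pos: [0.5726, -0.0955, 0.0744]
ee_rot: [1.177, 1.564, 1.035]
force: [-1.3, 3.9, 11.7]
grip_width: -0.003
```

```bash
python3 chk.py
```

```text
[[ 0.0033  0.1412  0.99  ]
 [ 0.0056  0.99   -0.1413]
 [-1.      0.006   0.0025]]
turn to level [ 0.031  0.024 -0.057]
tip case x,y,z mm [  1.06 -79.07  57.38] F [-1.3  3.9 11.7] case y dir in tool [0.006 1.    0.003] t 23.7167
```

>>> apply_moves(targets=[[0.038,-0.08,-0.01,0.02,0,-0.06,0],[0.038,-0.12,-0.02,0.02,0,-0.06,0],[0.038,-0.16,-0.02,0.02,0,-0.06,0],[0.038,-0.16,-0.02,0.02,0,-0.06,0]])

```text
time_s: 24.05
ee_pos: [0.5725, -0.0963, 0.0743]
ee_rot: [1.143, 1.562, 1.002]
force: [-1.0, 7.1, 11.1]
grip_width: 0.006
```

```bash
python3 chk.py
```

```text
[[ 0.0048  0.1401  0.9901]
 [ 0.0075  0.9901 -0.1401]
 [-1.      0.008   0.0037]]
turn to level [ 0.043  0.035 -0.077]
tip case x,y,z mm [  1.13 -79.8   57.35] F [-1.   7.1 11.1] case y dir in tool [0.008 1.    0.004] t 24.05
```

Only 0.8 mm of motion while the drag force rose: the cover is at the end stop. Lift off and look.

>>> apply_moves(targets=[[-0.1,0,0,0,0,0,0],[-0.5,0,0,0,0,0,0],[-1.1,0,0,0,0,0,0],[-2,0,-0.2,0,0,0,0],[-2.9,0,-0.4,0,0,0,0],[-3.5,0,-0.6,0,0,0,0],[-3.5,0,-0.6,0,0,0,0],[-3.5,0,-0.6,0,0,0,0]])

```text
time_s: 24.72
ee_pos: [0.5488, -0.094, 0.2155]
ee_rot: [0.894, 1.559, 0.754]
force: [0.2, 0.4, -1.3]
grip_width: -0.004
```

Run:
```python
from h import *
s,im=snap("wrist"); print(s["force"],s["ee_pos"])
cv2.imwrite("pics/w8.png",cv2.resize(cv2.cvtColor(im,cv2.COLOR_RGB2BGR)[100:300,180:500],None,fx=2,fy=2))
yv=np.array([.1445,.9895]);xv=np.array([.9895,-.1445]);O=np.array([.583,-.017])
for x,y in((-35,-100),(35,-100),(-50,-113),(50,-113)):
  print((x,y),((w2px("wrist",[*(O+xv*x/1e3+yv*y/1e3),.06],s)-[180,100])*2).round(0))
```

```text
[ 0.19949388  0.35634125 -1.32317294] [ 0.54881736 -0.09398195  0.21551159]
(-35, -100) [234. 145.]
(35, -100) [237. 295.]
(-50, -113) [202. 110.]
(50, -113) [209. 325.]
```

View pics/w8.png

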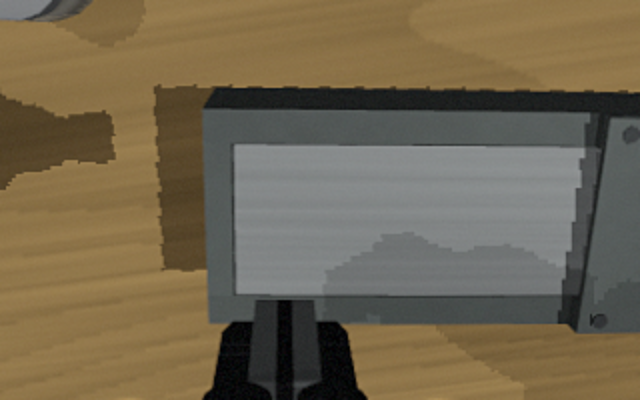

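The cover's free edge lies at crop px x 233–236, where the model of the shut cover puts it (234–237). There is no dark gap to the end rim, and the arm is clear.

```bash
python3 -c "
from h import *
print(workorder.hand_in(), sensors.get_state()['time_s'])"
```

```text
the job is handed in; nothing more can be done
the job is handed in; nothing more can be done
```

The job is handed in: the short socket stands in the well and the cover is shut again, at about 25 s of the 72 s allowed. The hand-in reported no verdict.

- **Cover:** I dragged it open to about 99 mm and back to its stop. In the readings at the end of each move, the press was about 10–13 N and the total contact force stayed near 14 N. I did not record the force within a move, so a brief peak above the 18 N limit can't be ruled out from my readings.
- **Socket:** I lowered it until the floor pushed back with 5.8 N, then released it. The wrist picture taken then showed it upright near the middle of the well. I could not see it again once the cover was over it.
- **Shut check:** In the last picture the free edge was within about 1 mm of its calculated shut position, with no visible gap. The arm was about 140 mm above the case and touching nothing.
- **Other objects:** I did not touch the tall socket, the screw jar or the wrench, but I did not measure them again at the end.

No check failed or disagreed. The network's position for the short socket was about 7 mm from the one I measured in the picture, so I used the picture.

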